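# Push the jammed marble piece out of the feed box

### The job

The top one of the three marble pieces in the plywood feed box is jammed. Take the push stick by its block and, with its rod through the access hole in the back wall, push that piece out over the low front wall until it lies wholly on the stone slab, clear of the box. Leave the two pieces below it and the other things where they are, then stand the push stick back on the bench on its block and let go.

Things in the scene. Friction and masses are not known exactly. Their poses are not given: they have to be found in the camera images.
- feedbox: Plywood feed box, fixed, 96 (x) x 126 (y) x 90 (z) mm, origin at the centre of its underside on the bench, z up; +x is the way out. Holds three marble pieces stacked on its 10 mm floor. Two lips (z 80 to 87 mm) reach 14 mm over the top piece's ends, so it cannot be lifted out. A spring pad in the -y side wall clamps the top piece: about 6 to 12 N push it out.
- hole (a point): Centre of the access hole, on the outer face of the back wall (at x -48, y 0, z 67.5 mm of the feed box; axes as the feed box, +x into the hole and towards the way out). The hole is a rectangle 44 mm wide (y) and 25 mm high (z 55 to 80 mm), through the 12 mm wall; the top piece lies 1 mm behind it.
- top_centre (a point): Centre of the top marble piece, 70 (x) x 100 (y) x 22 (z) mm, about 0.4 kg; at the start in the feed box with its centre at x 0, y 0, z 65 mm of the box, axes parallel to the box.
- middle_centre (a point): Centre of the middle marble piece, same size, directly below the top one (z 43 mm). To be left.
- low_centre (a point): Centre of the lowest marble piece, same size (z 21 mm). To be left.
- slab: Thick cream stone slab, fixed, 240 (x) x 220 (y) x 52 (z) mm, lying against the front of the feed box (gap 0 to 5 mm), its axes parallel to the box's; origin at the centre of its underside. Its top is 52 mm above the bench, level with the box's front wall.
- stick_grip (a point): Centre of the push stick's beech block, 70 (x) x 32 (y) x 60 (z) mm, which stands on the bench (this point 30 mm above the block's underside); to be gripped across its 32 mm width (y). +x is the way the rod points, z up. The whole stick weighs about 0.11 kg.
- stick_tip (a point): Free end of the push stick's round wooden rod, 14 mm thick, 140 mm long, that sticks out level from the front of the block: the tip is 175 mm ahead (x) of the block's centre and 10 mm above it (40 mm above the block's underside).
- cup: White plastic cup, 68 mm across the rim, 82 mm high, standing at a far corner of the slab; origin at the centre of its underside. To be left.
- batten: Wooden batten 30 x 180 x 16 mm lying on the bench; origin at the centre of its underside. To be left.
- trowel: Spatula-like trowel lying on the bench, handle to its -x; origin under its middle. To be left.
- piece_top: The same top piece, given at the centre of its underside.
- stick: The same push stick, given at the centre of its block's underside.
- exit (a point): Middle of the top outer edge of the front wall, where the top piece comes out (x 48, y 0, z 52 mm of the feed box, axes as the box). The front wall is 12 mm thick and only 52 mm high, 2 mm below the underside of the top piece, so the top piece can leave over it and the lower two cannot.
Mind the look-alikes: they are no part of the job. Leave any purple look-alike of the stick alone.

How it is judged (in metres and radians):
On the way, in this order (a step that is already met when the one before it is completed fails the run):
1. the push stick's rod is in the access hole (x of stick_tip in the frame of feedbox between -0.044 and 0.2 m and y of stick_tip in the frame of feedbox between -0.022 and 0.022 m and z of stick_tip in the frame of feedbox between 0.055 and 0.08 m and x of top_centre in the frame of feedbox below 0.06 m), for 0.1 s.
2. the top piece lies wholly on the slab, clear of the feed box (x of top_centre in the frame of feedbox above 0.082 m and x of top_centre in the frame of slab below 0.062 m and y of top_centre in the frame of slab between -0.055 and 0.055 m and height (world z) of top_centre between 0.06 and 0.066 m and angle between top_centre's own z axis and vertical below 0.03 rad), for 0.2 s.
At the end, for the whole second after the job is handed in: The top piece lies flat and at rest on the slab, its centre at least 82 mm ahead of the feed box's centre (its rear edge past the box's front face) and at most 62 mm beyond and 55 mm to either side of the slab's centre; the push stick stands upright on the bench on its block, at rest and released (all of step 2 and linear speed of each of piece_top, stick below 0.02 m/s and height (world z) of stick_grip between 0.022 and 0.036 m and angle between stick_grip's own z axis and vertical below 0.1 rad); the robot touches nothing.
It fails at once if one of the two lower pieces is shifted by more than 8 mm (distance of any of middle_centre, low_centre from where it was at the start of the episode above 0.008 m).
It fails at once if the cup, batten or trowel is shifted by more than 25 mm (distance of any of cup, batten, trowel from where it was at the start of the episode above 0.025 m).
It also fails if it takes over 43 s, if anything falls off the work surface, if the arm or the gripper's body presses on something with over 40 N, if the wrist force passes 120 N, or if a joint passes its speed limit or range.

### The arm

A 7-joint arm with a two-finger parallel gripper is mounted at the origin on the work surface. World frame = base frame: x ahead of the robot, y to its left, z up, the work surface at z = 0. Lengths are in m, angles in degrees, forces in N, time in s.
With the tool pointing down it reaches from about 0.425 to 0.8 m from the base axis. Payload 8.3 kg.
Tool frame: the origin (TCP) lies at the very end of the fingers, on their centre line; the grasp point (between the pads) lies 19 mm behind it (hold_point_z is the z of the grasp point in the tool frame, in m); z points along the fingers, y is the line along which they close (so a half turn about z gives the same grasp; the last joint's range is limited). The gripper opens to 85 mm and grips with 20 to 120 N. Pads are 22 mm wide; open, the fingers measure 114 mm over their backs; the gripper's body (76 mm by 85 mm) begins 54 mm behind the grasp point. The pads swing forward as they close: fully open they stand 13 mm farther back than shut.
Start: joints at [-3.604, 21.967, 0.94, 78.501, -0.361, 79.538, -2.664], TCP at [0.625, 0, 0.206] pointing down, gripper open.
Joint ranges: [-169.22, 169.22], [-14.56, 117.87], [-87.37, 89.26], [10.42, 133.3], [-82.24, 262.24], [0.94, 117.77], [-172.7, 172.7]. Speed limits (degrees/s): [136.94, 136.94, 172.46, 172.46, 180, 180, 180].

### API

Orientations are given as a 3x3 rotation matrix whose columns are the frame's x, y, z axes.
In Python, from station import get_obs, camera, sign_off, hold_point_z gives the robot as it stands.
- The arm moves only by the shell command python3 -m creep 'ROWS'. ROWS is JSON, one flat list of numbers, 7 for each row, row after row: the shift along the tool's x, y, z in mm, then the turn, a rotation vector about the tool's x, y, z in rad, then the finger opening in mm, from 0 to 85.4. In form: [x, y, z, rx, ry, rz, jaw, x, y, z, rx, ry, rz, jaw, ...]. A call has 1 to 5 rows; each row is the pose to reach, as a shift and turn from the pose commanded when the call began, along the tool's axes at that moment; what a row does not reach only later rows make up. A row lasts 1/10 s, in which the tool goes at most 50 mm and 8.59 degrees, less where a joint would pass 70% of its speed; a pose out of reach is approached as far as the arm can. A call with a gripper value outside its range is refused whole. The fingers move at their own pace and stop on an object; the grip force is fixed at half the most. Time passes only in rows, so rows that repeat a pose let the fingers close. It gives the time, the measured TCP pose, the force, the opening and the grip force at its end, in the units of the state.
- get_obs(): the state, without advancing time (a new reading comes with each control period).
- camera(name): name is "scene" or "side" or "wrist"; returns a dict with "pixels" (400x640x3 uint8, blue, green, red), "fx", "fy", "cx", "cy" (pixels), "k1" (the pictures are not rectified: a ray, as slopes to the right and down, at radius r is drawn at 1 + k1 r^2 times it, then the intrinsics apply), "rvec" (rotation vector, rad) and "tvec" (3), from world to camera coordinates, as OpenCV has them. Camera axes: x right, y down, z forward; pixel columns grow to the right and rows downward; lengths in m; the calibration is good to about 2 mm. A picture is of the moment at which its call begins. There is no depth.
- sign_off(): hands the job in; it is judged then, once.
The state is a dict: "t": time; "joints": joint angles; "joint_velocities": joint speeds; "joint_efforts": joint torques, N m; "tcp_pos": TCP position; "ee_rot": TCP orientation; "force": force on the tool from outside, world axes, zero at the start; "ft_torque": the same for the moment, N m; "grip_width": opening from 0.0 (shut) to 1.0 (fully open); "finger_force": force on a finger pad.
Only numpy, scipy, OpenCV 4.12 (cv2) and the standard library are available. Lean on these libraries where they do the work, as an engineer would, in place of code of your own. Each camera call takes 0.05 s, during which the arm holds its last target. There are 200 camera calls.

## Working session

There is one attempt and no reset: what is moved stays moved. The work goes in short steps, Python scripts to look and compute and a shell command to move; the robot and the scene stay as the last step left them, time stands still between calls to the robot, and variables do not carry over. Pictures are saved under pics/ and viewed, at most 10 in all, crops included, and the job is handed in when it is done.

```bash
mkdir -p pics
cat > h.py <<'E'
import numpy as np, cv2
from station import get_obs, camera, hold_point_z
def cam(n):
    c=camera(n); c['R']=cv2.Rodrigues(np.array(c['rvec'],float))[0]; c['t']=np.array(c['tvec'],float).ravel(); return c
def ray(c,u,v):
    d=np.array([(u-c['cx'])/c['fx'],(v-c['cy'])/c['fy']]); s=d.copy()
    for _ in range(30): s=d/(1+c['k1']*(s@s))
    return -c['R'].T@c['t'], c['R'].T@np.array([*s,1])
def onz(c,u,v,z):
    o,d=ray(c,u,v); return o+d*(z-o[2])/d[2]
def proj(c,p):
    q=c['R']@np.array(p)+c['t']; s=q[:2]/q[2]; s=s*(1+c['k1']*(s@s)); return s*[c['fx'],c['fy']]+[c['cx'],c['cy']]
E
python3 - <<'E'
from h import *
for n in ['scene','side']:
    c=cam(n); cv2.imwrite(f'pics/{n}0.png',c['pixels']); print(n,(-c['R'].T@c['t']).round(3),c['R'][2].round(2),c['fx'])
o=get_obs();print(o['t'],hold_point_z,np.round(o['ee_rot'],3))
E
```

```text
scene [1.147 0.679 1.054] [-0.44 -0.55 -0.71] 461.84180761588004
side [ 0.033 -1.356  0.86 ] [ 0.32  0.8  -0.5 ] 441.54995586520585
0.1 -0.0187 [[-0.     1.    -0.002]
 [ 1.     0.    -0.   ]
 [-0.    -0.002 -1.   ]]
```

View pics/scene0.png

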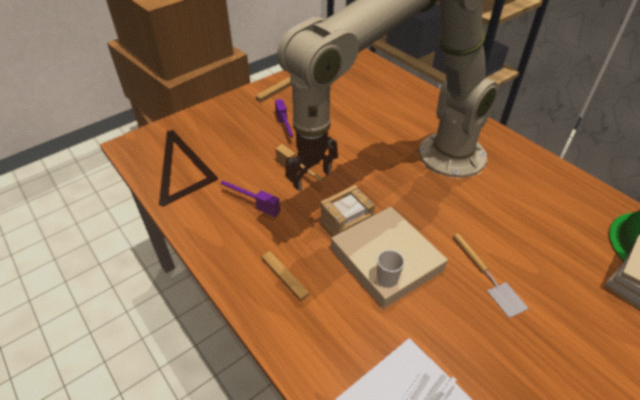

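View pics/side0.png

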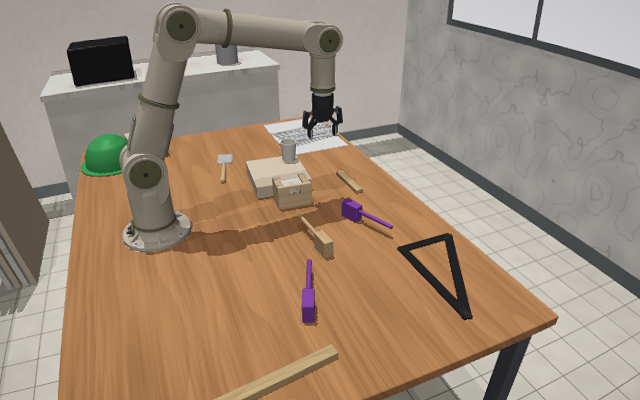

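The side view shows the beech stick (block at 323,245, rod tip near 303,219). There are two purple look-alikes, at (352,210) and (308,305). The feed box is at (293,190), with the slab behind it. In the scene view the beech block is at (287,155), the box at (347,208) and the slab at (388,250). The beech, non-purple stick fits the description, and I'll confirm it in an enlarged crop.

Run:
```python
from h import *
a=cv2.imread('pics/side0.png')[145:265,240:390]; cv2.imwrite('pics/c1.png',cv2.resize(a,None,fx=5,fy=5,interpolation=cv2.INTER_CUBIC))
a=cv2.imread('pics/scene0.png')[140:310,265:455]; cv2.imwrite('pics/c2.png',cv2.resize(a,None,fx=3.5,fy=3.5,interpolation=cv2.INTER_CUBIC))
```

```text
(no output)
```

View pics/c1.png

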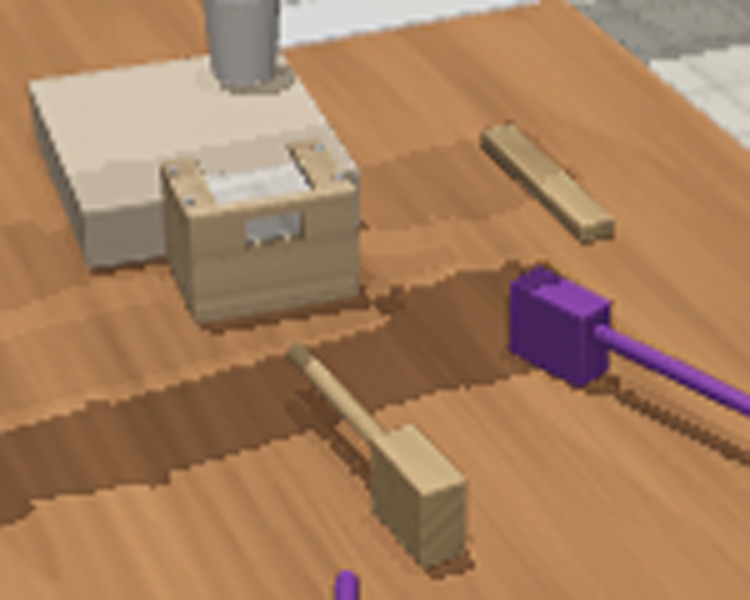

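View pics/c2.png

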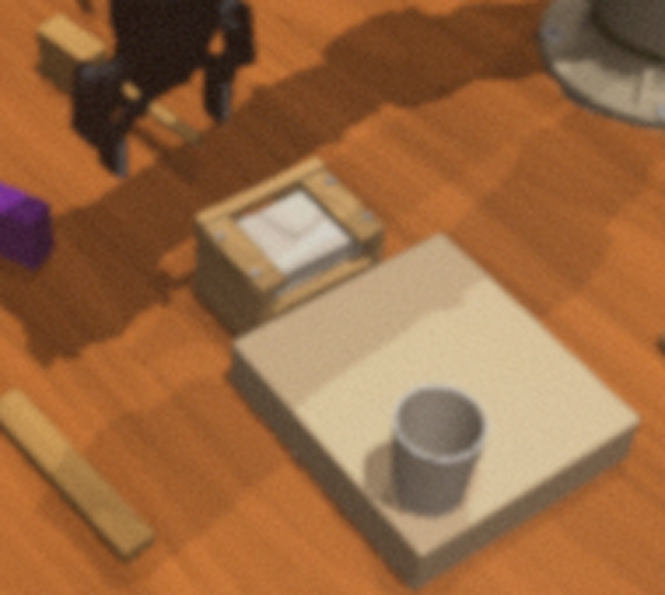

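The crops confirm the beech stick: block top corners at crop pixels (372,440), (411,425), (466,483), (424,497), with its rod pointing towards the box. Box, hole and slab corners are clear in both views.

Run:
```python
from h import *
s=cam('side'); w=cam('scene')
S=lambda U,V:((U+.5)/5-.5+240,(V+.5)/5-.5+145)
W=lambda U,V:((U+.5)/3.5-.5+265,(V+.5)/3.5-.5+140)
def p(l,c,f,pts,z):
    print(l,z); print(np.array([onz(c,*f(*q),z) for q in pts])[:,:2].round(4).tolist())
p('blocktop',s,S,[(372,440),(411,425),(466,483),(424,497)],.06)
p('blockbot',s,S,[(374,508),(424,568),(466,557)],0)
p('tip',s,S,[(298,353)],.04)
p('tip scene',w,W,[(198,138)],.04)
p('blocktop scene back corners',w,W,[(40,30),(58,15),(106,43)],.06)
p('box bottom side BL BR',s,S,[(203,325),(358,298)],0)
p('hole top',s,S,[(246,212),(301,208)],.08)
p('hole bot',s,S,[(247,247),(303,238)],.055)
p('box top side backL backR',s,S,[(184,219),(359,192)],.09)
p('box top scene',w,W,[(318,158),(196,218)],.09)
p('box lips scene front',w,W,[(383,233),(265,288)],.087)
p('slab scene top (near,far..)',w,W,[(440,235),(638,422),(420,555),(233,350)],.052)
p('slab side top',s,S,[(30,82),(86,211),(283,78)],.052)
```

```text
blocktop 0.06
[[0.4661, -0.3021], [0.4953, -0.2967], [0.5013, -0.367], [0.4719, -0.3699]]
blockbot 0
[[0.4704, -0.2941], [0.475, -0.3637], [0.5036, -0.364]]
tip 0.04
[[0.4703, -0.1603]]
tip scene 0.04
[[0.4657, -0.1551]]
blocktop scene back corners 0.06
[[0.5026, -0.3516], [0.4758, -0.3594], [0.4646, -0.2963]]
box bottom side BL BR 0
[[0.4411, -0.0389], [0.5601, -0.0489]]
hole top 0.08
[[0.482, -0.0273], [0.5208, -0.0377]]
hole bot 0.055
[[0.4793, -0.0344], [0.5215, -0.0384]]
box top side backL backR 0.09
[[0.4321, -0.0363], [0.5619, -0.0491]]
box top scene 0.09
[[0.4346, -0.0301], [0.5613, -0.0399]]
box lips scene front 0.087
[[0.45, 0.0673], [0.5651, 0.0524]]
slab scene top (near,far..) 0.052
[[0.3885, 0.0773], [0.4096, 0.3133], [0.6233, 0.2928], [0.6068, 0.0638]]
slab side top 0.052
[[0.4071, 0.3062], [0.3876, 0.0703], [0.6057, 0.2264]]
```

```bash
cat >> h.py <<'E'
def need(p,yaw):
    "tool-frame shift (mm) and rz (rad) to put TCP at p with tool x at world yaw deg, pointing down"
    o=get_obs(); R=np.array(o['ee_rot']); d=R.T@(np.array(p)-o['tcp_pos'])*1000
    y=np.radians(yaw); x=np.array([np.cos(y),np.sin(y),0]); z=np.array([0,0,-1.]); T=np.c_[x,np.cross(z,x),z]
    print('shift',d.round(1),'rot',cv2.Rodrigues(R.T@T)[0].ravel().round(4),'t',o['t'],'F',np.round(o['force'],1),'w',round(o['grip_width'],3))
E
python3 -m creep '[-45,-20,0,0,0,-0.091,85,-90,-39,0,0,0,-0.091,85,-135,-58,0,0,0,-0.091,85,-180,-77,0,0,0,-0.091,85,-225,-96,0,0,0,-0.091,85]'
python3 -c "
from h import *
need((.484,-.330,.12),95.2)"
```

```text
t: 0.7
tcp_pos: [0.5279, -0.2266, 0.2062]
ee_rot: [[-0.091, 0.996, -0.0], [0.996, 0.091, 0.0], [0.0, -0.0, -1.0]]
force: [0.8, -0.2, -0.6]
grip_width: 0.999
finger_force: 0.0
shift [-99.  -53.1  86.2] rot [-0.     -0.0001  0.0004] t 0.7 F [ 0.8 -0.2 -0.6] w 0.999
```

```bash
python3 -m creep '[-35,-18,0,0,0,0,85,-70,-36,15,0,0,0,85,-99,-53,40,0,0,0,85,-99,-53,70,0,0,0,85,-99,-53,70,0,0,0,85]'
python3 - <<'E'
from h import *
need((.484,-.330,.018),95.2)
w=cam('wrist'); cv2.imwrite('pics/w1.png',w['pixels'])
s=cam('side'); a=s['pixels'][190:270,270:370]
cv2.imwrite('pics/s1.png',cv2.resize(a,None,fx=6,fy=6))
for z in(.06,): print([proj(w,(x,y,z)).round(0).tolist() for x,y in[(.484,-.33),(.466,-.297),(.498,-.294),(.470,-.366),(.502,-.364)]],proj(w,(.468,-.158,.04)))
E
```

```text
t: 1.2
tcp_pos: [0.482, -0.3279, 0.1318]
ee_rot: [[-0.088, 0.996, -0.007], [0.996, 0.088, 0.004], [0.004, -0.007, -1.0]]
force: [-0.3, 1.5, -0.6]
grip_width: 0.995
finger_force: 0.0
shift [ -2.8   2.6 113.8] rot [-0.0066 -0.0045 -0.0022] t 1.2 F [-0.3  1.5 -0.6] w 0.995
[[315.0, 211.0], [296.0, 169.0], [337.0, 169.0], [294.0, 251.0], [333.0, 252.0]] [314.47622462 -25.01096781]
```

View pics/w1.png

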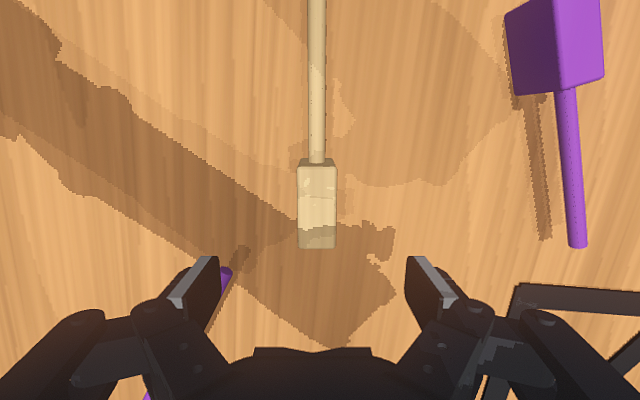

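The wrist view shows the beech block top at (298–336, 167–248), with the rod running straight up the image. That matches the prediction to within 4 px. The tip of a purple stick at (228,270) is well outside the fingers. I'll descend with the jaw at 65 mm.

```bash
python3 -m creep '[0,3,30,-0.0066,-0.0045,-0.0022,65,0,4,60,-0.0066,-0.0045,-0.0022,65,0,4,85,-0.0066,-0.0045,-0.0022,65,0,4,105,-0.0066,-0.0045,-0.0022,65,0,4,114,-0.0066,-0.0045,-0.0022,65]'
python3 -c "
from h import *
need((.4855,-.327,.018),95.2)"
```

```text
t: 1.8
tcp_pos: [0.4903, -0.3266, 0.0221]
ee_rot: [[-0.096, 0.995, 0.007], [0.995, 0.096, -0.003], [-0.004, 0.007, -1.0]]
force: [-0.2, 0.0, -0.3]
grip_width: 0.759
finger_force: 0.0
shift [ 0.1 -4.9  4.1] rot [0.0069 0.0039 0.005 ] t 1.8 F [-0.2  0.  -0.3] w 0.759
```

```bash
python3 -m creep '[0,-4,2,0.0069,0.0039,0.005,65,0,-4,2,0.0069,0.0039,0.005,65,0,-4,2,0.0069,0.0039,0.005,20,0,-4,2,0.0069,0.0039,0.005,20,0,-4,2,0.0069,0.0039,0.005,20]'
python3 -m creep '[0,0,0,0,0,0,20,0,0,0,0,0,0,20,0,0,0,0,0,0,20]'
python3 -c "
from h import *
need((.4855,-.327,.018),95.2)"
```

```text
t: 2.3
tcp_pos: [0.486, -0.3289, 0.0216]
ee_rot: [[-0.088, 0.996, 0.002], [0.996, 0.088, -0.002], [-0.002, 0.001, -1.0]]
force: [-1.7, -0.4, 7.0]
grip_width: 0.355
finger_force: 59.9
t: 2.6
tcp_pos: [0.486, -0.3289, 0.0215]
ee_rot: [[-0.088, 0.996, 0.002], [0.996, 0.088, -0.002], [-0.002, 0.001, -1.0]]
force: [-1.5, 0.4, 5.9]
grip_width: 0.36
finger_force: 60.0
shift [ 1.9 -0.3  3.5] rot [ 0.0014  0.0017 -0.0026] t 2.6 F [-1.5  0.4  5.9] w 0.36
```

```bash
python3 -m creep '[0,0,-20,0,0,0,20,15,1,-28,0,0,0.05,20,40,2,-28,0,0,0.12,20,65,3,-28,0,0,0.174,20,79,3,-28,0,0,0.174,20]'
python3 -m creep '[0,0,0,0,0,0,20,0,0,0,0,0,0,20]'
python3 - <<'E'
from h import *
need((.482,-.250,.049),85.1)
s=cam('side');w=cam('scene')
a=s['pixels'][150:260,260:370]; cv2.imwrite('pics/s2.png',cv2.resize(a,None,fx=5,fy=5,interpolation=cv2.INTER_CUBIC))
b=w['pixels'][140:240,255:385]; cv2.imwrite('pics/w2.png',cv2.resize(b,None,fx=5,fy=5,interpolation=cv2.INTER_CUBIC))
im=np.zeros((550,800,3),np.uint8)
cv2.imwrite('pics/both.png',np.hstack([cv2.resize(a,(396,396),interpolation=cv2.INTER_CUBIC),cv2.resize(b,None,fx=3.1,fy=3.96,interpolation=cv2.INTER_CUBIC)]))
E
```

```text
t: 3.1
tcp_pos: [0.4816, -0.2471, 0.0483]
ee_rot: [[0.084, 0.996, -0.0], [0.996, -0.084, 0.0], [0.0, -0.0, -1.0]]
force: [0.2, 1.0, -0.2]
grip_width: 0.353
finger_force: 59.7
t: 3.3
tcp_pos: [0.4813, -0.2502, 0.0484]
ee_rot: [[0.084, 0.996, 0.0], [0.996, -0.084, -0.001], [-0.001, 0.0, -1.0]]
force: [-0.0, -1.3, -1.7]
grip_width: 0.36
finger_force: 59.7
shift [ 0.2  0.7 -0.6] rot [0.0002 0.0013 0.0011] t 3.3 F [-0.  -1.3 -1.7] w 0.36
```

View pics/both.png

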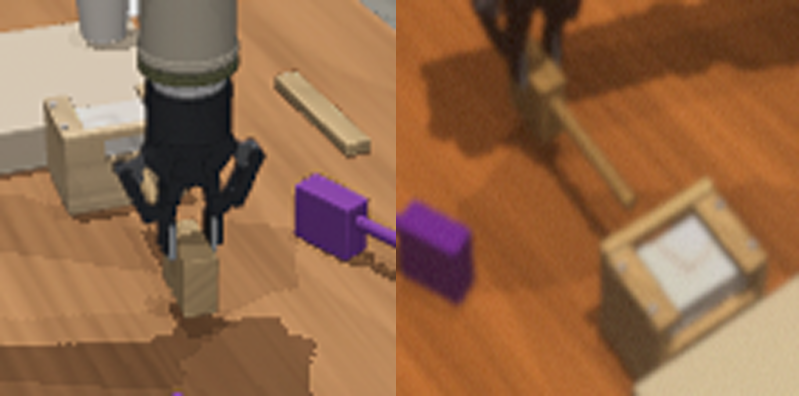

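The side view hides the rod behind the gripper. The scene view (right half) shows the tip at about (630,200) and the box's back top corners at (710,182) and (603,247). I'll compare them within that same view.

Run:
```python
from h import *
w=cam('scene')
W=lambda U,V:((U-396+.5)/3.1-.5+255,(V+.5)/3.96-.5+140)
tip=onz(w,*W(630,200),.0675); a=onz(w,*W(710,181),.09); b=onz(w,*W(603,246),.09); rb=onz(w,*W(560,104),.0675)
print(tip,a,b,(a+b)/2,np.degrees(np.arctan2(*(b-a)[1::-1])), 'rod yaw',np.degrees(np.arctan2(*(tip-rb)[1::-1])))
m=(a+b)/2; ex=np.array([.0854,.9963,0]);ey=np.array([-.9963,.0854,0])
print('lat tip vs box',(tip-m)@ey,'ahead',(tip-m)@ex)
# hole estimates vs predicted tip from tcp
T=np.array([.4813,-.2502,0]); print('pred tip',T+ex*.173)
# wrist rod direction
c=cam('wrist');g=c['pixels'];cv2.imwrite('pics/w3.png',g)
print('hole in wrist px',proj(c,(.5,-.039,.0675)),'tip',proj(c,T+ex*.173+[0,0,.0675]))
```

```text
[ 0.4938166  -0.07737406  0.0675    ] [ 0.43510488 -0.02748652  0.09      ] [ 0.55903029 -0.03905725  0.09      ] [ 0.49706758 -0.03327189  0.09      ] -5.334153830515535 rod yaw 83.78968481655286
lat tip vs box -0.0005273686998019212 ahead -0.044216632056268475
pred tip [ 0.4960742 -0.0778401  0.       ]
hole in wrist px [ 313.72504109 -302.77567266] tip [ 312.2073622  -166.51141648]
```

View pics/w3.png

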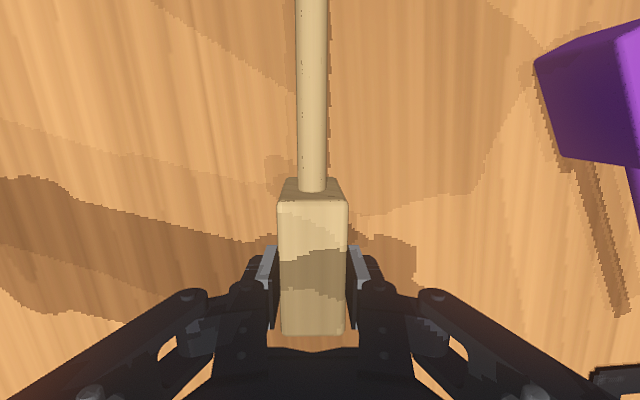

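The wrist view shows the block held squarely with the rod straight ahead (tool x). The tip is about 1 mm off the hole's centre sideways, 40–44 mm behind the wall, at the right height. Inserting.

```bash
python3 -m creep '[12,0,-0.5,0,0,0,20,24,0,-0.5,0,0,0,20,34,0,-0.5,0,0,0,20,42,0,-0.5,0,0,0,20,48,0,-0.5,0,0,0,20]'
python3 -m creep '[3,0,0,0,0,0,20,6,0,0,0,0,0,20,9,0,0,0,0,0,20,12,0,0,0,0,0,20,15,0,0,0,0,0,20]'
```

```text
t: 4.0
tcp_pos: [0.4856, -0.2005, 0.0487]
ee_rot: [[0.084, 0.996, -0.0], [0.996, -0.084, -0.001], [-0.001, 0.0, -1.0]]
force: [-0.3, -7.6, -0.5]
grip_width: 0.357
finger_force: 59.8
t: 4.5
tcp_pos: [0.4861, -0.1896, 0.0489]
ee_rot: [[0.088, 0.996, -0.0], [0.996, -0.088, -0.004], [-0.004, 0.0, -1.0]]
force: [-2.0, -8.5, -1.2]
grip_width: 0.359
finger_force: 59.9
```

Contact at about 8 N, which is the expected range for the jam. I'll check that it's the piece moving and not the stick slipping.

Run:
```python
from h import *
s=cam('side');w=cam('scene')
a=s['pixels'][160:250,255:345]
b=w['pixels'][160:250,300:390]
cv2.imwrite('pics/both2.png',np.hstack([cv2.resize(x,(400,400),interpolation=cv2.INTER_CUBIC) for x in(a,b)]))
```

```text
(no output)
```

View pics/both2.png

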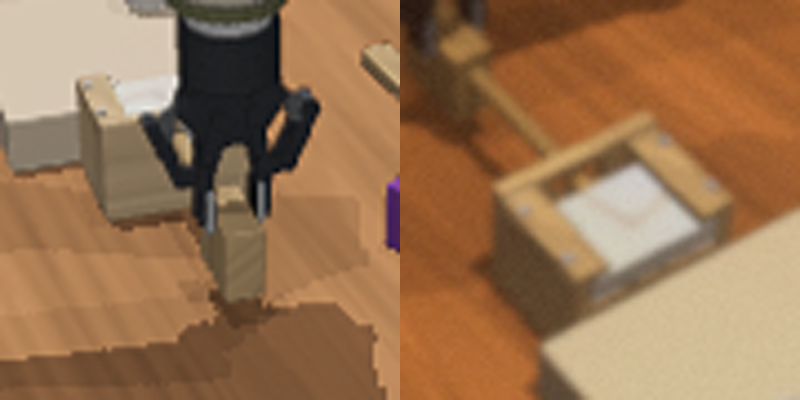

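The scene view (right) shows the rod through the hole, its end at about (585,180), and the marble pushed forward a little. I'll keep pushing.

```bash
python3 -m creep '[5,0,0,0,0,0,20,10,0,0,0,0,0,20,15,0,0,0,0,0,20,20,0,0,0,0,0,20,25,0,0,0,0,0,20]'
python3 -m creep '[5,0,0,0,0,0,20,10,0,0,0,0,0,20,15,0,0,0,0,0,20,20,0,0,0,0,0,20,25,0,0,0,0,0,20]'
python3 -m creep '[4,0,0,0,0,0,20,8,0,0,0,0,0,20,12,0,0,0,0,0,20,16,0,0,0,0,0,20,20,0,0,0,0,0,20]'
python3 - <<'E'
from h import *
need((.494,-.107,.049),85.1)
w=cam('scene')
b=w['pixels'][160:290,300:450]
cv2.imwrite('pics/b3.png',cv2.resize(b,None,fx=4.5,fy=4.5,interpolation=cv2.INTER_CUBIC))
E
```

```text
t: 5.1
tcp_pos: [0.4883, -0.1647, 0.0489]
ee_rot: [[0.088, 0.996, -0.0], [0.996, -0.088, -0.004], [-0.004, 0.0, -1.0]]
force: [-2.2, -9.1, -0.1]
grip_width: 0.354
finger_force: 59.9
t: 5.6
tcp_pos: [0.4911, -0.1369, 0.0487]
ee_rot: [[0.086, 0.996, 0.0], [0.996, -0.086, -0.001], [-0.001, 0.0, -1.0]]
force: [0.2, -2.6, -0.5]
grip_width: 0.352
finger_force: 59.8
t: 6.1
tcp_pos: [0.4925, -0.1165, 0.0484]
ee_rot: [[0.086, 0.996, -0.001], [0.996, -0.086, -0.001], [-0.001, -0.001, -1.0]]
force: [-0.0, -2.2, -1.0]
grip_width: 0.356
finger_force: 59.7
shift [ 9.6  0.7 -0.6] rot [-0.0006  0.0006 -0.0001] t 6.1 F [-0.  -2.2 -1. ] w 0.356
```

View pics/b3.png

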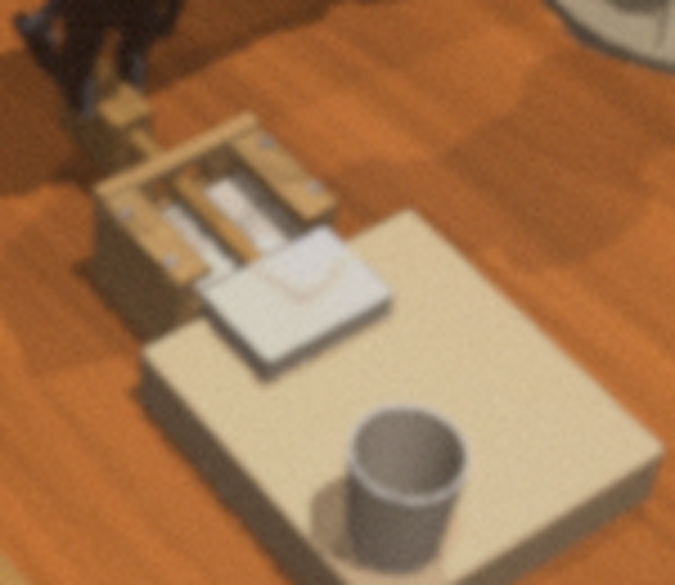

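The piece is flat on the slab, its rear edge at (200,285)–(325,230), just about clear of the box. I'll push 15 mm more for margin and then measure it.

```bash
python3 -m creep '[4,0,0,0,0,0,20,8,0,0,0,0,0,20,12,0,0,0,0,0,20,15,0,0,0,0,0,20,15,0,0,0,0,0,20]'
python3 - <<'E'
from h import *
w=cam('scene'); g=w['pixels']
hsv=cv2.cvtColor(g,cv2.COLOR_BGR2HSV); m=((hsv[...,1]<45)&(hsv[...,2]>165)).astype(np.uint8); m[:200]=0;m[250:]=0;m[:,:335]=0;m[:,400:]=0
m=cv2.morphologyEx(m,cv2.MORPH_OPEN,np.ones((3,3)))
n,l,st,ce=cv2.connectedComponentsWithStats(m); k=1+np.argmax(st[1:,4]); print(st[k],ce[k])
c=max(cv2.findContours((l==k).astype(np.uint8),0,1)[0],key=cv2.contourArea)
P=np.array([onz(w,*q[0],.074)[:2] for q in c],np.float32); print(cv2.minAreaRect(P*1000))
ctr=np.array(cv2.minAreaRect(P)[0]); 
ex=np.array([.0854,.9963]);ey=np.array([-.9963,.0854])
for nm,o in(('back face box x',np.array([.497,-.0333])),('side-based',np.array([.5,-.039]))): print(nm,(ctr-o)@ex-.048,(ctr-o)@ey)
d=ctr-[.507,.187]; print('slab',d@ex,d@ey)
E
```

```text
t: 6.65
tcp_pos: [0.4941, -0.101, 0.0485]
ee_rot: [[0.085, 0.996, -0.0], [0.996, -0.085, 0.0], [0.0, -0.0, -1.0]]
force: [0.2, 0.4, -1.2]
grip_width: 0.358
finger_force: 59.7
[350 214  40  29 665] [369.26165414 228.21503759]
((508.95892333984375, 111.65325927734375), (69.79143524169922, 98.03614807128906), 85.3304214477539)
back face box x 0.09743823202361702 0.00046426142023324685
side-based 0.10286094202361702 0.003939941420233251
slab -0.07490065797638297 -0.008386358579766745
```

The piece measures 70 × 98 mm (known size 70 × 100) with its centre at box x of about 0.097–0.103 m. That's good, so I'll withdraw and set the stick down.

```bash
python3 -m creep '[-20,0,0,0,0,0,20,-50,0,0,0,0,0,20,-85,0,0,0,0,0,20,-120,0,0,0,0,0,20,-150,0,0,0,0,0,20]'
python3 -m creep '[0,0,6,0,0,0,20,0,0,13,0,0,0,20,0,0,19,0,0,0,20,0,0,23,0,0,0,20,0,0,25,0,0,0,20]'
python3 -m creep '[0,0,0.5,0,0,0,20,0,0,1,0,0,0,20]'
```

```text
t: 7.2
tcp_pos: [0.481, -0.2529, 0.0488]
ee_rot: [[0.086, 0.996, 0.0], [0.996, -0.086, -0.0], [-0.0, 0.0, -1.0]]
force: [1.1, 0.6, -0.9]
grip_width: 0.357
finger_force: 59.7
t: 7.7
tcp_pos: [0.4811, -0.25, 0.0229]
ee_rot: [[0.084, 0.996, -0.001], [0.996, -0.084, 0.0], [0.0, -0.001, -1.0]]
force: [0.5, 0.1, -0.7]
grip_width: 0.357
finger_force: 59.7
t: 7.9
tcp_pos: [0.4813, -0.2512, 0.0227]
ee_rot: [[0.085, 0.996, -0.0], [0.996, -0.085, -0.001], [-0.001, 0.0, -1.0]]
force: [0.2, 0.0, -1.2]
grip_width: 0.357
finger_force: 59.7
```

```bash
python3 -m creep '[0,0,0.8,0,0,0,20,0,0,1.2,0,0,0,20,0,0,1.2,0,0,0,20]'
```

```text
t: 8.2
tcp_pos: [0.4812, -0.2515, 0.0216]
ee_rot: [[0.086, 0.996, 0.0], [0.996, -0.086, -0.001], [-0.001, 0.0, -1.0]]
force: [0.2, -0.2, 0.3]
grip_width: 0.359
finger_force: 59.9
```

Touching (the force turned positive). I'll open the jaw, let it settle and lift away.

```bash
python3 -m creep '[0,0,0.3,0,0,0,36,0,0,0.3,0,0,0,45,0,0,0,0,0,0,60,0,0,0,0,0,0,70,0,0,0,0,0,0,70]'
python3 -m creep '[0,0,-15,0,0,0,70,0,0,-45,0,0,0,70,0,0,-85,0,0,0,70,0,0,-125,0,0,0,70,0,0,-150,0,0,0,70]'
python3 -m creep '[0,0,0,0,0,0,70,0,0,0,0,0,0,70,0,0,0,0,0,0,70]'
python3 - <<'E'
from h import *
s=cam('side');w=cam('scene')
a=s['pixels'][145:265,240:390]; b=w['pixels'][130:290,270:470]
cv2.imwrite('pics/fin.png',np.hstack([cv2.resize(x,(400,320),interpolation=cv2.INTER_CUBIC) for x in(a,b)]))
E
```

```text
t: 8.7
tcp_pos: [0.4811, -0.2514, 0.0214]
ee_rot: [[0.086, 0.996, -0.0], [0.996, -0.086, -0.001], [-0.001, -0.0, -1.0]]
force: [0.5, 0.0, 0.2]
grip_width: 0.82
finger_force: 0.0
t: 9.2
tcp_pos: [0.482, -0.2519, 0.1748]
ee_rot: [[0.086, 0.996, 0.003], [0.996, -0.086, -0.002], [-0.002, 0.003, -1.0]]
force: [0.7, -0.6, -0.1]
grip_width: 0.817
finger_force: 0.0
t: 9.5
tcp_pos: [0.4804, -0.2509, 0.1701]
ee_rot: [[0.086, 0.996, -0.002], [0.996, -0.086, 0.0], [0.0, -0.002, -1.0]]
force: [0.9, -0.1, -0.6]
grip_width: 0.82
finger_force: 0.0
```

View pics/fin.png

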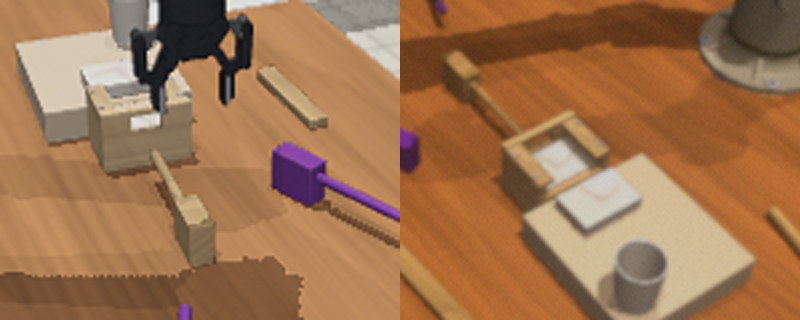

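The stick stands on its block at (193,225) in the side half. In the scene half, the piece lies flat on the slab at (600,200), clear of the box, and the lower pieces, cup and batten look undisturbed. The gripper is free, so I'm handing in.

```bash
python3 -c "from station import sign_off; print(sign_off())"
```

```text
the job is handed in; nothing more can be done
None
```

The job is handed in: the top piece lies flat on the slab, its centre about 97–103 mm ahead of the box's centre (82 mm needed). The push stick stands on its block, released, at about 9.5 s of the 43 s allowed. The hand-in returned no verdict.

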